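# Make up a painter's and a modeller's tool tray in a pottery studio

### The job

Make up the two trays for the pottery class from the stock on the bench. The squarish painter's tray gets the flat brush lying in its long tool bay, the large slip tin standing in the larger of its two pot bays and the small slip tin standing in the smaller one; the long narrow modeller's tray gets the loop tool lying in its tool bay and the wooden stamp standing on its face in the square bay. Set each thing flat on the floor of its bay without dropping it, and leave the squeeze bottle and the wooden knife where they are.

Things in the scene. Friction and masses are not known exactly. Their poses are not given: they have to be found in the camera images.
- painter_tray: Squarish shallow plywood tray, three bays, 164 (x) by 170 (y) mm, fixed. Floor top 4 mm, rims (5 mm) and battens (4 mm thick) 12 mm above the bench. Origin: centre of underside. Inside sizes: tool bay 70 (x) by 160 (y), centre x -42, y 0, tool lies along y, either way round; larger pot bay 80 (x) by 86 (y), centre x 37, y -37; smaller pot bay 80 (x) by 70 (y), centre x 37, y 45.
- modeller_tray: Long narrow shallow plywood tray, two bays, 244 (x) by 80 (y) mm, fixed. Floor top 4 mm, rims (5 mm) and batten (4 mm thick) 12 mm above the bench. Origin: centre of underside. Inside sizes: tool bay 160 (x) by 70 (y), centre x -37, y 0, tool lies along x, either way round; square bay 70 by 70 at the +x end, centre x 82, y 0.
- large_tin: Large slip tin: low round plain-metal tin with its lid on, diameter 56 mm, 36 mm high, about 180 g. Stands upright on the bench. Origin: centre of its underside; z is up along its axis. To be moved.
- small_tin: Small slip tin: the same kind of plain-metal tin but only 42 mm in diameter, 36 mm high, about 100 g. Stands upright. Origin: centre of its underside; z up along its axis. To be moved.
- stamp: Turned wooden texture stamp, 62 mm high, about 60 g, standing on its round face: base 42 mm in diameter and 12 mm thick, neck 20 mm in diameter from 22 to 30 mm up, cylindrical knob 28 mm in diameter from 36 to 58 mm up. Origin: centre of its underside; z up along its axis. To be moved, grip the knob.
- brush: Flat brush, 140 mm long, 14 mm high, about 45 g, lying flat: dark wooden handle 16 mm wide from x -70 to 6 mm, then steel ferrule 40 mm wide and pale stiff bristle head 42 mm wide to x 70. Origin: middle of length, on the underside; x points to the bristles, z up. Balances near x 0: grip across the handle at about x -8. To be moved.
- loop_tool: Loop tool, 140 mm long, 14 mm high, about 45 g, lying flat: wooden handle 16 mm wide from x -70 to 25 mm, brass ferrule, then an open steel-wire loop about 28 mm wide to x 70. Origin: middle of length, on the underside; x points to the loop, z up. Balances near x -8: grip across the handle there. To be moved.
- bottle: Small white plastic squeeze bottle with a grey nozzle, 38 mm in diameter, 77 mm high, standing loose. Origin: centre of its underside. Stays where it is.
- knife: Wooden modelling knife, all wood with a narrow pointed blade and no metal, 140 mm long, 16 mm wide, 14 mm high, lying loose. Origin: middle of its length, on its underside; x points to the blade. Stays where it is.
Mind the look-alikes: they are no part of the job. What is shaped like the loop_tool but purple is not meant.

How it is judged:
By the outcome, as a careful person would: the job done as asked, in the order asked, and still so for the second after the job is handed in, with the robot touching nothing.
It also fails if it takes over 125 s, if anything falls off the work surface, if the arm or the gripper's body presses on something with over 40 N, if the wrist force passes 120 N, or if a joint passes its speed limit or range.

### The arm

A 6-joint arm with a two-finger parallel gripper is mounted at the origin on the work surface. World frame = base frame: x ahead of the robot, y to its left, z up, the work surface at z = 0. Lengths are in mm, angles in rad, forces in N, time in s.
With the tool pointing down it reaches from about 275 to 875 mm from the base axis. Payload 12.5 kg.
Tool frame: the origin (TCP) lies at the very end of the fingers, on their centre line; the grasp point (between the pads) lies 19 mm behind it; x points along the fingers, z is the direction in which the jaws open and shut, and the axes are right-handed (so a half turn about x gives the same grasp; the last joint's range is limited). The gripper opens to 85 mm and grips with 20 to 120 N. Pads are 22 mm wide; open, the fingers measure 114 mm over their backs; the gripper's body (76 mm by 85 mm) begins 54 mm behind the grasp point. The pads swing forward as they close: fully open they stand 13 mm farther back than shut.
Start: joints at [1.208, 0.351, 1.652, -0, 1.139, -0.085], TCP at [150.801, 528.908, 231.29] pointing down, gripper open.
Joint ranges: [-2.75, 2.75], [-0.79, 2.1], [0.01, 2.65], [-1.57, 4.71], [0.07, 3.14], [-2.87, 2.87]. Speed limits (rad/s): [2.22, 2.22, 2.79, 3.14, 3.14, 3.14].

### API

Orientations are given as a 3x3 rotation matrix whose columns are the frame's x, y, z axes.
In Python, from cell import env gives the robot as it stands.
- The arm moves only by the tool send_rows, never from a script. Its argument "increments" is a list of rows, each a list of 2 entries, a list of its own where there are three numbers: the shift along the tool's x, y, z in units of 50 mm (1.0 is 50 mm), then the turn about the tool's x in units of 10 degrees (1.0 is 10 degrees). A call has 1 to 10 rows; each row is the pose to reach, as a shift and turn from the pose measured when the call began, along the tool's axes at that moment; what a row does not reach only later rows make up. A row lasts 1/8 s, in which the tool goes at most 62.5 mm and 10.7 degrees, less where a joint would pass 70% of its speed; a pose out of reach is approached as far as the arm can. A call with a gripper value outside its range is refused whole. "hand" is the closure, from 0 (fully open) to 1 (shut), set as the call begins (left out, the last holds). The fingers move at their own pace and stop on an object; the grip force is fixed at half the most. Time passes only in rows, so rows that repeat a pose let the fingers close. It gives the time, the measured TCP pose, the force and the opening at its end, in the units of the state.
- env.observe(): the state, without advancing time (a new reading comes with each control period).
- env.read_camera(name): name is "scene" or "top" or "wrist"; returns a dict with "image" (480x640x3 uint8, red, green, blue), "K" (3x3 intrinsics, pixels), "R" (3x3) and "t" (3): a world point X has camera coordinates R X + t. Camera axes: x right, y down, z forward; pixel columns grow to the right and rows downward; lengths in mm; the calibration is good to about 2 mm. A picture is of the moment at which its call begins. There is no depth.
- env.close_job(): hands the job in, once; it reports no verdict.
Trained networks look in the newest picture that a camera, given by its name, has taken for a name from the list of things; names that differ only in an ending like _2 or _b are one class to them, and where a whole thing is asked for, a point or a joint stands for the part that bears it (a point fixed in the world has none). Each returns a list of dicts, best first, with "score" (0 to 1); they miss things now and then, are a little off and sometimes report something else, mostly with a low value. They report only what shows in the picture. A call takes as long as a camera call. They do not tell look-alikes from the thing itself.
- env.spot_in(camera, thing): "point" ([row, column] in pixels, amid what is visible of it).
- env.landmark_of(camera, thing): "point" ([row, column] in pixels: a listed point, or the origin of a listed thing).
The state is a dict: "time_s": time; "joint_positions": joint angles; "dq": joint speeds; "tau": joint torques, N m; "position": TCP position; "tool_rot": TCP orientation; "force": force on the tool from outside, world axes, zero at the start; "torque": the same for the moment, N m; "grip_width": finger opening in mm.
Only numpy, scipy, OpenCV 4.12 (cv2) and the standard library are available. Lean on these libraries where they do the work, as an engineer would, in place of code of your own. Each camera call takes 0.05 s, during which the arm holds its last target.

## Working session

There is one attempt and no reset: what is moved stays moved. The work goes in short steps, Python scripts to look and compute and a tool call to move; the robot and the scene stay as the last step left them, time stands still between calls to the robot, and variables do not carry over. Pictures are saved under pics/ and viewed, and the job is handed in when it is done.

Besides the shell and the picture viewer there is one more tool, called after ">>>" by a JSON object that holds its "api" and its "payload". send_rows: Moves the arm, as the interface text tells. Its arguments: {"type":"object","properties":{"increments":{"type":"array"},"hand":{"type":"number"}},"required":["increments"]}

```bash
ls; mkdir -p pics; python3 - <<'E'
from cell import env
import cv2,json
s=env.observe(); print(s)
for n in ["scene","top","wrist"]:
    c=env.read_camera(n); cv2.imwrite(f"pics/{n}0.png",c["image"][:,:,::-1]); print(n,c["K"],c["R"],c["t"])
E
```

```text
pics
{'time_s': 0.0, 'joint_positions': array([ 1.20841175e+00,  3.51228457e-01,  1.65241851e+00,  2.51876256e-05,
        1.13911488e+00, -8.46077042e-02]), 'dq': array([-0.0008069 ,  0.00031564,  0.00084744,  0.00259283,  0.00101725,
       -0.00043765]), 'tau': array([-3.63209037e-04, -5.06106842e+01, -2.91401160e+01, -1.28653387e-04,
        4.58837254e-03, -1.02155843e-04]), 'position': array([150.6759245 , 528.61380607, 230.7648083 ]), 'tool_rot': array([[-4.35876662e-04, -9.61664518e-01,  2.74228308e-01],
       [-1.08515067e-03,  2.74228627e-01,  9.61663913e-01],
       [-9.99999316e-01,  1.21587825e-04, -1.16308075e-03]]), 'force': array([ 0.42883386, -0.19774541,  0.59882895]), 'torque': array([-0.03174816, -0.02141094,  0.01659344]), 'grip_width': 85.07723506834694}
scene [[447.58054878   0.         315.41120607]
 [  0.         447.58054878 242.09863536]
 [  0.           0.           1.        ]] [[-0.80119934  0.59838903 -0.00319021]
 [ 0.43833642  0.58325463 -0.68386783]
 [-0.40735831 -0.54931284 -0.72959894]] [ 402.44235482 -193.5828731  1050.73119916]
top [[469.58454456   0.         315.63391055]
 [  0.         469.58454456 243.63963082]
 [  0.           0.           1.        ]] [[-0.00588636 -0.99997975 -0.00242055]
 [-0.98931373  0.00617619 -0.14567153]
 [ 0.14568353  0.00153721 -0.98933005]] [  4.96484352 491.77081145 876.93013258]
wrist [[406.81930657   0.         324.78019785]
 [  0.         406.81930657 246.01352822]
 [  0.           0.           1.        ]] [[ 2.74531683e-01  9.61577984e-01 -3.67936364e-04]
 [ 9.21111763e-01 -2.62868654e-01  2.87146634e-01]
 [ 2.76017163e-01 -7.91697593e-02 -9.57886567e-01]] [-551.11886983  -37.06441543  379.68313025]
```

View pics/top0.png

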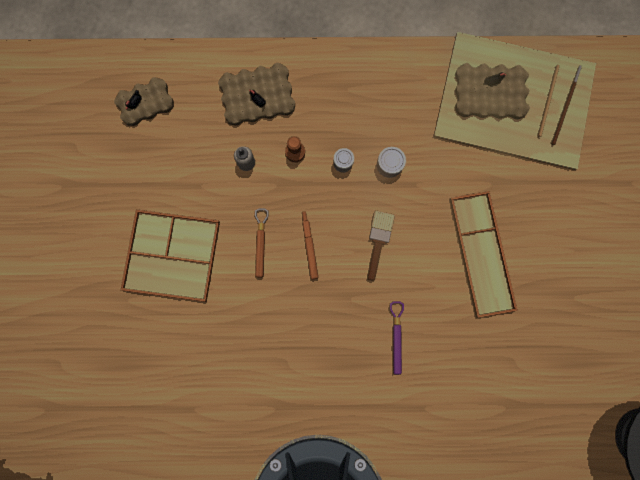

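View pics/scene0.png

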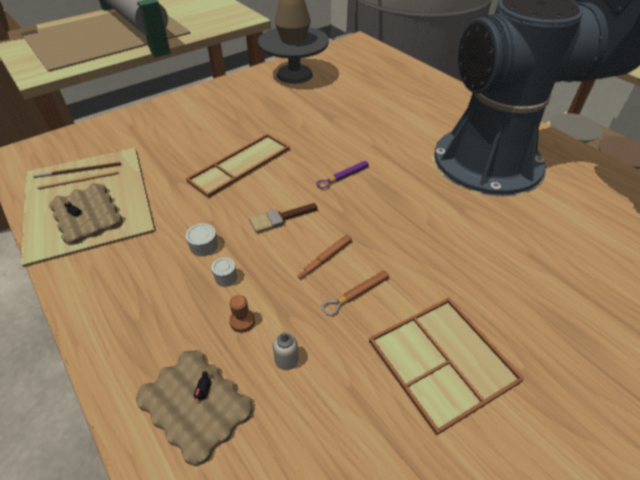

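```bash
python3 - <<'E'
from cell import env
for cam in ["top","scene"]:
  env.read_camera(cam)
  for n in "painter_tray modeller_tray large_tin small_tin stamp brush loop_tool bottle knife".split():
    f=lambda l:[( [round(float(v)) for v in d["point"]],round(float(d["score"]),2)) for d in l]
    print(cam,n,"spot",f(env.spot_in(cam,n)),"lm",f(env.landmark_of(cam,n)))
print(env.observe()["time_s"])
E
```

```text
top painter_tray spot [([257, 170], 0.94)] lm [([257, 173], 0.68)]
top modeller_tray spot [([252, 482], 0.96), ([247, 312], 0.46), ([235, 377], 0.25)] lm [([250, 479], 0.63)]
top large_tin spot [([165, 389], 0.87)] lm [([170, 389], 0.62)]
top small_tin spot [([156, 342], 0.65)] lm [([162, 344], 0.83)]
top stamp spot [([150, 296], 0.83)] lm [([152, 296], 0.67)]
top brush spot [([234, 376], 0.58)] lm [([248, 377], 0.77)]
top loop_tool spot [([344, 398], 0.94), ([247, 263], 0.55)] lm [([337, 398], 0.98), ([242, 262], 0.97), ([250, 481], 0.57)]
top bottle spot [([160, 245], 0.61)] lm [([160, 247], 0.91)]
top knife spot [] lm [([246, 311], 0.58)]
scene painter_tray spot [([364, 442], 0.65)] lm [([360, 441], 0.97)]
scene modeller_tray spot [([163, 240], 0.69)] lm [([166, 240], 0.81)]
scene large_tin spot [([240, 202], 0.65), ([255, 326], 0.27)] lm [([247, 204], 0.82)]
scene small_tin spot [([272, 229], 0.78)] lm [([282, 226], 0.79), ([219, 286], 0.45)]
scene stamp spot [([314, 240], 0.72)] lm [([321, 245], 0.78)]
scene brush spot [([218, 274], 0.71)] lm [([218, 283], 0.98), ([247, 202], 0.62)]
scene loop_tool spot [([169, 347], 0.79), ([289, 364], 0.69)] lm [([175, 342], 0.71), ([293, 357], 0.57)]
scene bottle spot [([353, 283], 0.65)] lm [([358, 286], 0.85)]
scene knife spot [([254, 326], 0.61)] lm [([261, 323], 0.9)]
2.05
```

```bash
cat > h.py <<'E'
import numpy as np,cv2
def cam(c):return np.array(c["K"]),np.array(c["R"]),np.array(c["t"])
def p2w(c,u,v,z):
    K,R,t=cam(c); d=R.T@np.linalg.solve(K,[u,v,1.]); o=-R.T@t
    return (o+d*(z-o[2])/d[2])[:2]
def w2p(c,X):
    K,R,t=cam(c); q=K@(R@np.array(X,float)+t); return q[:2]/q[2]
E
python3 - <<'E'
from cell import env
import cv2,numpy as np,pickle
t=env.read_camera("top");s=env.read_camera("scene");pickle.dump((t,s),open("c0.pkl","wb"))
i=t["image"][:,:,::-1]
cv2.imwrite("pics/cropA.png",cv2.resize(i[190:390,230:430],None,fx=3,fy=3,interpolation=cv2.INTER_CUBIC))
a=cv2.resize(i[200:310,110:230],None,fx=3.3,fy=3.3,interpolation=cv2.INTER_CUBIC)
b=cv2.resize(i[185:325,440:525],None,fx=3.3,fy=3.3,interpolation=cv2.INTER_CUBIC)
o=np.zeros((470,700,3),np.uint8);o[:a.shape[0],:a.shape[1]]=a;o[:b.shape[0],410:410+b.shape[1]]=b
cv2.imwrite("pics/cropB.png",o)
cv2.imwrite("pics/cropC.png",cv2.resize(i[130:190,225:415],None,fx=4,fy=4,interpolation=cv2.INTER_CUBIC))
E
```

```text
(no output)
```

View pics/cropA.png

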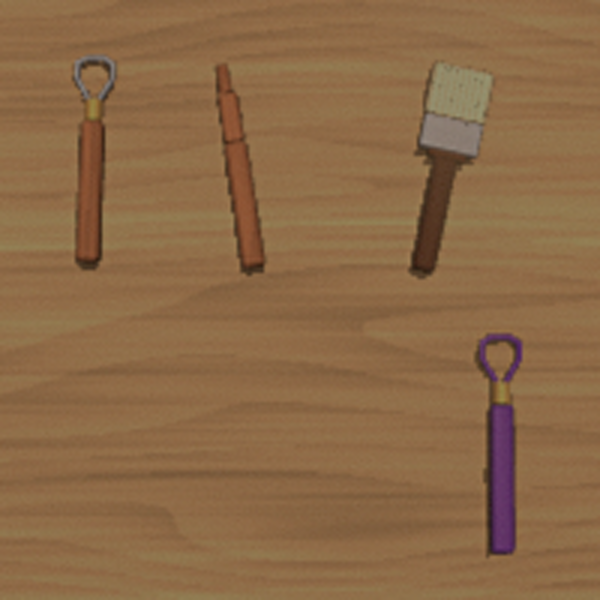

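View pics/cropB.png

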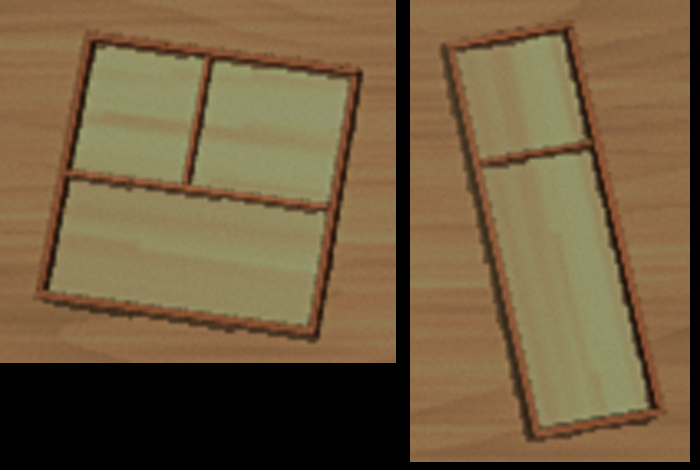

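View pics/cropC.png

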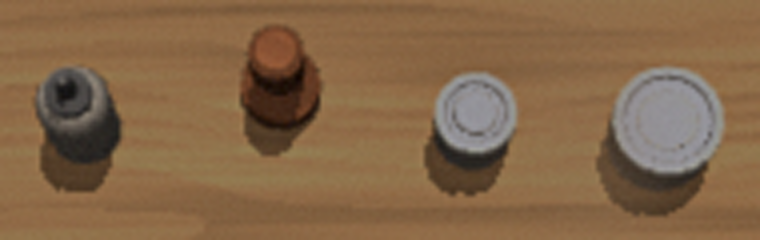

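```bash
cat > m.py <<'E'
import pickle,numpy as np
from h import *
t,s=pickle.load(open("c0.pkl","rb"))
def W(u,v,sc,u0,v0,z): return p2w(t,(u+.5)/sc-.5+u0,(v+.5)/sc-.5+v0,z)
def rep(n,p,yaw=None,z=0,c=None):
    if yaw is not None: print(n,np.round(p,1),"yaw deg",round(np.degrees(yaw),1),"scene px",np.round(w2p(s,[*p,z]),1))
    else: print(n,np.round(p,1),"scene px",np.round(w2p(s,[*p,z]),1))
A=lambda u,v,z:W(u,v,3,230,190,z)
for n,tip,end,zt in [("loop",(96,57),(88,264),7),("brush",(463,66),(421,272),10),("knife",(222,66),(253,270),8),("purple",(500,335),(502,552),7)]:
    a=A(*tip,zt);b=A(*end,9);d=a-b;rep(n,(a+b)/2,np.arctan2(d[1],d[0]));print("  len",np.linalg.norm(d))
B=lambda u,v,z:W(u,v,3.3,110,200,z)
B2=lambda u,v,z:W(u-410,v,3.3,440,185,z)
P=np.array([B(90,34,12),B(362,71,12),B(316,338,12),B(39,296,12)])
M=np.array([B2(444,45,12),B2(572,24,12),B2(661,408,12),B2(532,438,12)])
# local corners: painter: pots are +x, brush bay -x. 
Lp=np.array([[82,85],[82,-85],[-82,-85],[-82,85]]);Lm=np.array([[122,40],[122,-40],[-122,-40],[-122,40]])
for n,Q,L in [("painter",P,Lp),("modeller",M,Lm)]:
    c=Q.mean(0);H=L.T@(Q-c);yaw=np.arctan2(H[0,1]-H[1,0],H[0,0]+H[1,1])
    R=np.array([[np.cos(yaw),-np.sin(yaw)],[np.sin(yaw),np.cos(yaw)]])
    rep(n,c,yaw);print("  resid",np.round(Q-c-L@R.T,1).tolist())
    for bn,o in ({"brushbay":(-42,0),"large":(37,-37),"small":(37,45)} if n=="painter" else {"toolbay":(-37,0),"sq":(82,0)}).items(): rep("  "+bn,c+R@np.array(o),None,4)
C=lambda u,v,z:W(u,v,4,225,130,z)
rep("small",C(476,110,36));rep("large",C(668,119,36));rep("stamp",C(277,52,61));rep("bottle",C(68,92,70))
print("tin dia",np.linalg.norm(C(435,110,36)-C(517,110,36)),np.linalg.norm(C(613,119,36)-C(723,119,36)))
E
python3 m.py
```

```text
loop [498.4 112.9] yaw deg -1.4 scene px [355.7 293.8]
  len 140.22076714102167
brush [ 490.9 -120.8] yaw deg -12.8 scene px [284.6 218.3]
  len 141.82905950032514
knife [492.6  15.8] yaw deg 8.3 scene px [324.6 258.9]
  len 139.2879433538588
purple [ 311.1 -154.6] yaw deg -1.4 scene px [342.3 176.7]
  len 138.17553475350851
painter [474.  290.4] yaw deg -8.4 scene px [441.4 359.8]
  resid [[-1.2, -0.2], [-0.6, 1.0], [0.3, 0.6], [1.5, -1.4]]
  brushbay [432.5 296.5] scene px [462.8 347. ]
  large [505.3 248.4] scene px [408.2 350. ]
  small [517.2 329.6] scene px [441.8 393.9]
modeller [ 474.7 -329.7] yaw deg 9.7 scene px [239.9 165.5]
  resid [[-1.9, -0.5], [-2.6, -0.8], [4.1, 1.4], [0.4, -0.1]]
  toolbay [ 438.2 -335.9] scene px [251.8 157.1]
  sq [ 555.5 -316. ] scene px [211.2 180.4]
small [666.2 -55. ] scene px [224.6 278.8]
large [ 660.9 -150.7] scene px [202.9 246.3]
stamp [687.7  43.3] scene px [241.9 321.9]
bottle [664.9 143.5] scene px [287. 358.]
tin dia 40.95517872459243 54.87188255845513
```

```bash
cat > g.py <<'E'
import numpy as np,sys
from cell import env
def go(x,y,z,yaw=None):
    s=env.observe();R=np.array(s["tool_rot"]);p=np.array(s["position"])
    cur=np.degrees(np.arctan2(R[1,2],R[0,2]))
    d=R.T@(np.array([x,y,z])-p)/50
    a=0 if yaw is None else -((yaw-cur+180)%360-180)/10
    print("inc",np.round(d,2),"turn",round(a,2),"| cur",np.round(p,1),"yaw",round(cur,1),"w",round(s["grip_width"],1),"F",np.round(s["force"],1),"t",round(s["time_s"],2),"q6",round(s["joint_positions"][5],2))
if __name__=="__main__": go(*map(float,sys.argv[1:]))
E
python3 g.py 483 -119 140 77.2
```

```text
inc [  1.83  -9.94 -10.64] turn -0.31 | cur [150.8 528.9 231.3] yaw 74.1 w 85.6 F [-0.2  0.2 -0.1] t 2.15 q6 -0.08
```

>>> {"api": "send_rows", "payload": {"increments": [[[0.3, -1, -1], -0.3], [[0.6, -2, -2.1], -0.3], [[0.9, -3, -3.2], -0.3], [[1.2, -4, -4.3], -0.3], [[1.5, -5, -5.3], -0.3], [[1.8, -6, -6.4], -0.3], [[1.83, -7, -7.5], -0.3], [[1.83, -8, -8.5], -0.3], [[1.83, -9, -9.6], -0.3], [[1.83, -9.94, -10.64], -0.31]], "hand": 0}}

```text
time_s: 3.4
position: [433.5, -21.8, 142.1]
tool_rot: [[0.001, -0.975, 0.222], [-0.0, 0.222, 0.975], [-1.0, -0.001, 0.0]]
force: [0.8, 1.1, 0.1]
grip_width: 85.5
```

>>> {"api": "send_rows", "payload": {"increments": [[[0, 0, 0], 0], [[0, 0, 0], 0]]}}

```text
time_s: 3.65
position: [433.1, -21.6, 142.0]
tool_rot: [[0.0, -0.975, 0.223], [0.0, 0.223, 0.975], [-1.0, -0.0, 0.0]]
force: [-0.4, 0.7, 0.3]
grip_width: 85.7
```

```bash
cat > wr.py <<'E'
import sys,cv2,numpy as np
from cell import env
from h import *
n=sys.argv[1];c=env.read_camera("wrist");i=c["image"][:,:,::-1].copy()
for a in sys.argv[2:]:
    q=w2p(c,list(map(float,a.split(","))));cv2.drawMarker(i,tuple(int(round(v)) for v in q),(0,0,255),cv2.MARKER_CROSS,12,1);print(np.round(q,1))
cv2.imwrite(f"pics/{n}.png",i)
E
python3 g.py 483 -119 140 77.2; python3 wr.py w1 490.9,-120.8,14 483,-119,14 422.6,-105.3,10
```

```text
inc [ 0.04 -1.41 -1.68] turn -0.01 | cur [433.1 -21.6 142. ] yaw 77.1 w 85.7 F [-0.4  0.7  0.3] t 3.65 q6 -1.5
[210.3 336.4]
[209.4 326.6]
[203.6 244.8]
```

View pics/w1.png

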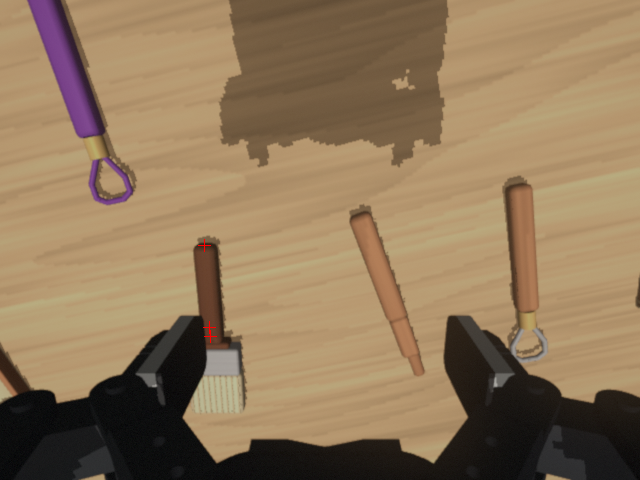

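>>> {"api": "send_rows", "payload": {"increments": [[[0.4, -0.7, -0.84], 0], [[0.8, -1.41, -1.68], 0], [[1.4, -1.41, -1.68], 0], [[1.9, -1.41, -1.68], 0], [[2.3, -1.41, -1.68], 0], [[2.6, -1.41, -1.68], 0], [[2.8, -1.41, -1.68], 0], [[2.8, -1.41, -1.68], 0], [[2.8, -1.41, -1.68], 0]]}}

```text
time_s: 4.82
position: [483.5, -118.6, 2.6]
tool_rot: [[0.001, -0.975, 0.222], [-0.0, 0.222, 0.975], [-1.0, -0.001, 0.0]]
force: [0.8, -0.6, 0.9]
grip_width: 85.3
```

>>> {"api": "send_rows", "payload": {"increments": [[[0, 0, 0], 0], [[0, 0, 0], 0], [[0, 0, 0], 0], [[0, 0, 0], 0], [[0, 0, 0], 0], [[0, 0, 0], 0]], "hand": 1}}

```text
time_s: 5.58
position: [483.6, -118.6, 2.9]
tool_rot: [[0.001, -0.975, 0.222], [-0.0, 0.222, 0.975], [-1.0, -0.001, 0.0]]
force: [-1.2, 0.3, 4.3]
grip_width: 14.3
```

```bash
python3 g.py 433.7 288.6 130 -8.4
```

```text
inc [-2.55  2.77  7.72] turn 8.56 | cur [ 483.6 -118.6    2.9] yaw 77.2 w 14.3 F [-1.2  0.3  4.3] t 5.58 q6 -1.68
```

>>> {"api": "send_rows", "payload": {"increments": [[[-0.3, 0, 0], 0], [[-0.8, 0, 0], 0], [[-1.4, 0, 0], 0], [[-1.8, 0, 0], 0], [[-2, 0, 0], 0], [[-2, 0, 0], 0]]}}

```text
time_s: 6.32
position: [483.7, -118.6, 103.4]
tool_rot: [[0.002, -0.975, 0.222], [-0.0, 0.222, 0.975], [-1.0, -0.002, -0.0]]
force: [0.2, -0.8, -1.0]
grip_width: 14.2
```

```bash
python3 g.py 433.7 304.4 100 -8.4; python3 wr.py w2
```

```text
inc [0.06 2.85 8.03] turn 8.56 | cur [ 483.7 -118.6  103.4] yaw 77.2 w 14.2 F [ 0.2 -0.8 -1. ] t 6.33 q6 -1.68
```

View pics/w2.png

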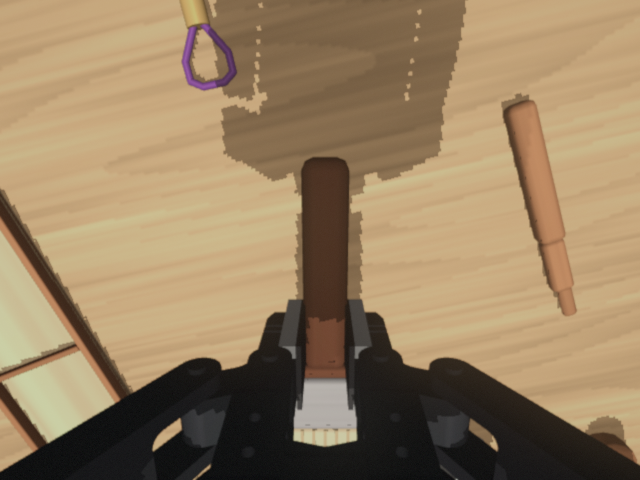

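Brush is held squarely (handle at 325,260, no droop). On to the painter's tray.

>>> {"api": "send_rows", "payload": {"increments": [[[0, 0.2, 0.6], 0.7], [[0, 0.5, 1.4], 1.6], [[0, 0.8, 2.2], 2.5], [[0, 1.1, 3.1], 3.4], [[0, 1.4, 4.0], 4.3], [[0, 1.7, 4.9], 5.2], [[0, 2.0, 5.8], 6.1], [[0, 2.3, 6.6], 7], [[0, 2.6, 7.3], 7.8], [[0.06, 2.85, 8.03], 8.56]]}}

```text
time_s: 7.62
position: [432.6, 305.7, 98.8]
tool_rot: [[-0.0, 0.15, 0.989], [-0.001, 0.989, -0.15], [-1.0, -0.001, 0.0]]
force: [-0.1, -0.5, 0.2]
grip_width: 14.2
```

```bash
python3 g.py 433.7 304.4 100 -8.4
```

```text
inc [-0.02 -0.02  0.03] turn -0.02 | cur [432.6 305.7  98.8] yaw -8.6 w 14.2 F [-0.1 -0.5  0.2] t 7.62 q6 0.68
```

```bash
python3 - <<'E'
import numpy as np,cv2
from cell import env
from h import *
c=env.read_camera("wrist");i=c["image"][:,:,::-1].copy()
def tray(o,yaw,rects):
    a=np.radians(yaw);R=np.array([[np.cos(a),-np.sin(a)],[np.sin(a),np.cos(a)]])
    for x0,x1,y0,y1,z in rects:
        P=[w2p(c,[*(np.array(o)+R@[x,y]),z]) for x,y in [(x0,y0),(x1,y0),(x1,y1),(x0,y1)]]
        cv2.polylines(i,[np.int32(P)],True,(0,0,255),1)
tray((474,290.4),-8.4,[(-77,-7,-80,80,4),(-82,82,-85,85,12)])
cv2.imwrite("pics/w3.png",i)
E
```

```text
(no output)
```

View pics/w3.png

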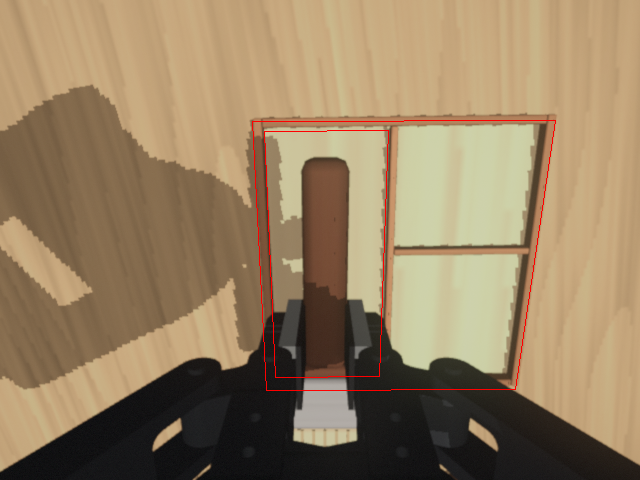

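>>> {"api": "send_rows", "payload": {"increments": [[[0.5, 0, 0.02], -0.02], [[1.0, 0, 0.02], -0.02], [[1.35, 0, 0.02], -0.02], [[1.55, 0, 0.02], -0.02], [[1.67, 0, 0.02], -0.02], [[1.75, 0, 0.02], -0.02], [[1.8, 0, 0.02], -0.02], [[1.82, 0, 0.02], -0.02], [[1.82, 0, 0.02], -0.02]]}}

```text
time_s: 8.8
position: [433.3, 309.0, 7.7]
tool_rot: [[0.001, 0.153, 0.988], [0.001, 0.988, -0.153], [-1.0, 0.001, 0.001]]
force: [0.6, 0.1, -0.6]
grip_width: 14.3
```

```bash
python3 g.py 433.7 305.4 7 -8.4
```

```text
inc [ 0.01 -0.07  0.02] turn -0.04 | cur [433.3 309.    7.7] yaw -8.8 w 14.3 F [ 0.6  0.1 -0.6] t 8.8 q6 0.69
```

>>> {"api": "send_rows", "payload": {"increments": [[[0, -0.04, 0.02], 0], [[0, -0.07, 0.02], 0], [[0.01, -0.07, 0.02], 0], [[0.02, -0.07, 0.02], 0], [[0.02, -0.07, 0.02], 0]]}}

```text
time_s: 9.43
position: [433.8, 305.3, 6.9]
tool_rot: [[0.001, 0.153, 0.988], [0.001, 0.988, -0.153], [-1.0, 0.001, 0.001]]
force: [-0.9, -1.2, 3.8]
grip_width: 14.5
```

>>> {"api": "send_rows", "payload": {"increments": [[[0, 0, 0], 0], [[0, 0, 0], 0], [[0, 0, 0], 0], [[0, 0, 0], 0]], "hand": 0.67}}

```text
time_s: 9.93
position: [433.8, 305.3, 6.8]
tool_rot: [[0.001, 0.153, 0.988], [0.001, 0.988, -0.153], [-1.0, 0.001, 0.0]]
force: [-1.3, 0.0, -0.6]
grip_width: 28.5
```

>>> {"api": "send_rows", "payload": {"increments": [[[-0.2, 0, 0], 0], [[-0.6, 0, 0], 0], [[-1.2, 0, 0], 0], [[-1.9, 0, 0], 0], [[-2.2, 0, 0], 0], [[-2.2, 0, 0], 0]]}}

```text
time_s: 10.68
position: [434.0, 305.4, 117.5]
tool_rot: [[0.002, 0.153, 0.988], [0.001, 0.988, -0.153], [-1.0, 0.002, 0.002]]
force: [-0.1, 0.5, -0.6]
grip_width: 28.2
```

```bash
python3 g.py 661 -151 110 80; python3 wr.py w4
```

```text
inc [ 0.15 -8.32  5.89] turn -8.88 | cur [434.  305.4 117.5] yaw -8.8 w 28.2 F [-0.1  0.5 -0.6] t 10.68 q6 0.68
```

View pics/w4.png

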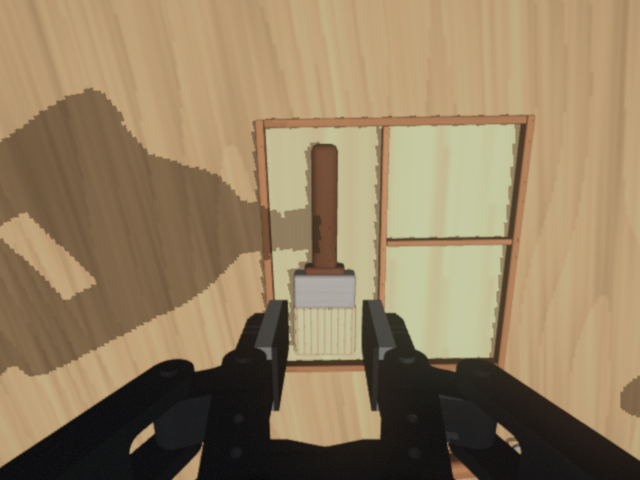

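```bash
python3 g.py 661 -150.8 110 -8.4
```

```text
inc [ 0.13 -8.31  5.89] turn -0.04 | cur [433.6 305.2 116.5] yaw -8.8 w 28.4 F [0.1 0.2 0. ] t 10.72 q6 0.68
```

>>> {"api": "send_rows", "payload": {"increments": [[[0, -1, 0.7], 0], [[0, -2, 1.4], 0], [[0, -3, 2.1], 0], [[0, -4, 2.8], 0], [[0, -5, 3.55], 0], [[0, -6, 4.25], 0], [[0, -7, 4.96], 0], [[0.1, -8, 5.67], 0], [[0.13, -8.31, 5.89], -0.04], [[0.13, -8.31, 5.89], -0.04]], "hand": 0}}

```text
time_s: 11.98
position: [660.1, -151.0, 108.0]
tool_rot: [[-0.002, 0.148, 0.989], [0.001, 0.989, -0.148], [-1.0, 0.001, -0.002]]
force: [0.4, 0.6, 0.3]
grip_width: 85.5
```

```bash
python3 g.py 661 -150.8 6 -8.4; python3 wr.py w5 660.9,-150.7,36
```

```text
inc [2.04 0.   0.02] turn -0.01 | cur [ 660.1 -151.   108. ] yaw -8.5 w 85.5 F [0.4 0.6 0.3] t 11.97 q6 -0.15
[326.3 262.9]
```

View pics/w5.png

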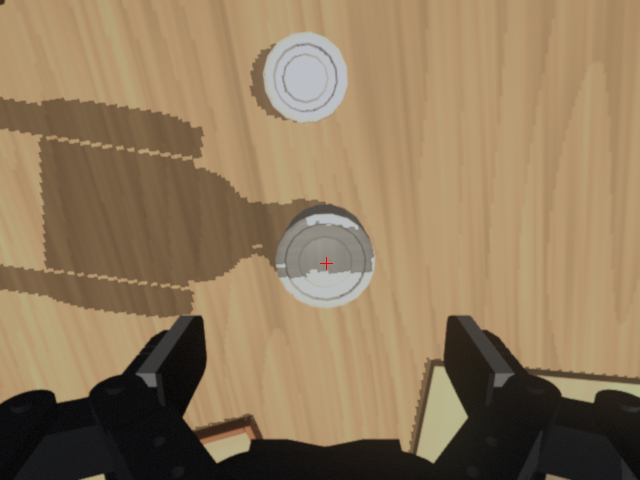

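>>> {"api": "send_rows", "payload": {"increments": [[[0.6, 0.04, 0.02], 0], [[1.1, 0.04, 0.02], 0], [[1.5, 0.04, 0.02], 0], [[1.8, 0.04, 0.02], 0], [[1.95, 0.04, 0.02], 0], [[2.04, 0.04, 0.02], 0], [[2.04, 0.04, 0.02], 0], [[2.04, 0.04, 0.02], 0]]}}

```text
time_s: 13.02
position: [661.4, -147.9, 7.1]
tool_rot: [[-0.001, 0.147, 0.989], [0.001, 0.989, -0.147], [-1.0, 0.001, -0.001]]
force: [0.0, -0.6, -0.2]
grip_width: 85.2
```

>>> {"api": "send_rows", "payload": {"increments": [[[0, 0, 0], 0], [[0, 0, 0], 0], [[0, 0, 0], 0], [[0, 0, 0], 0], [[0, 0, 0], 0]], "hand": 1}}

```text
time_s: 13.65
position: [661.9, -148.1, 7.8]
tool_rot: [[0.0, 0.147, 0.989], [0.001, 0.989, -0.147], [-1.0, 0.001, 0.0]]
force: [-0.8, -0.3, 5.4]
grip_width: 54.3
```

>>> {"api": "send_rows", "payload": {"increments": [[[-0.3, 0, 0], 0], [[-0.8, 0, 0], 0], [[-1.4, 0, 0], 0], [[-1.9, 0, 0], 0], [[-2.1, 0, 0], 0], [[-2.1, 0, 0], 0]]}}

```text
time_s: 14.4
position: [661.9, -148.1, 113.2]
tool_rot: [[0.001, 0.147, 0.989], [0.001, 0.989, -0.147], [-1.0, 0.001, 0.001]]
force: [-0.2, -0.2, -2.0]
grip_width: 54.2
```

```bash
python3 g.py 505.6 249.4 105 -8.4; python3 wr.py w6 
```

```text
inc [ 0.17  7.41 -4.26] turn -0.0 | cur [ 661.9 -148.1  113.2] yaw -8.4 w 54.2 F [-0.2 -0.2 -2. ] t 14.4 q6 -0.14
```

View pics/w6.png

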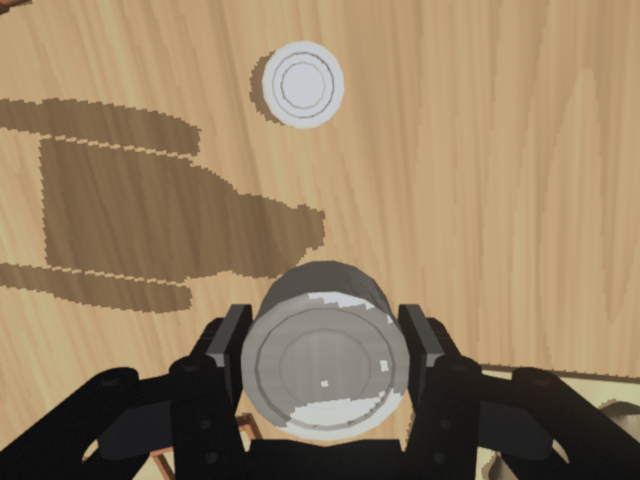

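>>> {"api": "send_rows", "payload": {"increments": [[[0, 0.5, -0.3], 0], [[0, 1.3, -0.75], 0], [[0, 2.2, -1.27], 0], [[0, 3.1, -1.8], 0], [[0, 4.0, -2.3], 0], [[0, 4.9, -2.8], 0], [[0, 5.8, -3.3], 0], [[0.1, 6.6, -3.8], 0], [[0.17, 7.2, -4.14], 0], [[0.17, 7.41, -4.26], 0]]}}

```text
time_s: 15.7
position: [503.8, 250.9, 103.1]
tool_rot: [[-0.003, 0.145, 0.989], [0.0, 0.989, -0.145], [-1.0, -0.0, -0.003]]
force: [0.2, -1.1, -1.8]
grip_width: 54.1
```

>>> {"api": "send_rows", "payload": {"increments": [[[0, 0, 0], 0], [[0, 0, 0], 0]]}}

```text
time_s: 15.95
position: [504.1, 250.0, 102.8]
tool_rot: [[-0.003, 0.146, 0.989], [-0.0, 0.989, -0.146], [-1.0, -0.001, -0.003]]
force: [0.2, 0.1, -1.8]
grip_width: 54.5
```

```bash
python3 g.py 505.6 249.4 12 -8.4; python3 wr.py w7 505.6,249.4,4 505.6,249.4,40
```

```text
inc [ 1.81 -0.01  0.04] turn 0.0 | cur [504.1 250.  102.8] yaw -8.4 w 54.5 F [ 0.2  0.1 -1.8] t 15.95 q6 0.52
[327.9 249.9]
[328.3 269.6]
```

View pics/w7.png

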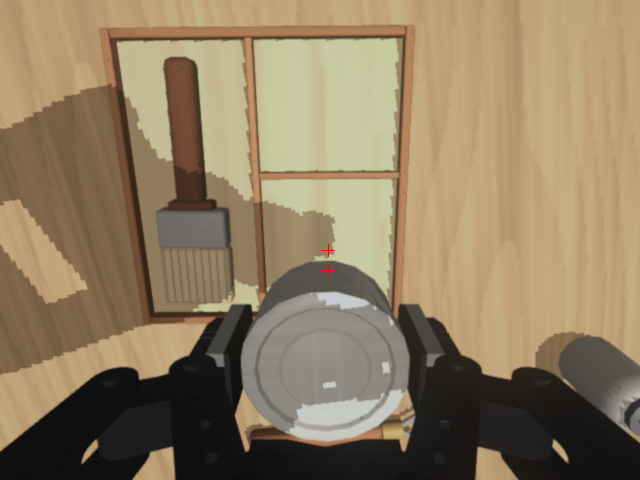

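>>> {"api": "send_rows", "payload": {"increments": [[[0.5, 0, 0.04], 0], [[1.0, 0, 0.04], 0], [[1.35, 0, 0.04], 0], [[1.55, 0, 0.04], 0], [[1.67, 0, 0.04], 0], [[1.74, 0, 0.04], 0], [[1.78, 0, 0.04], 0], [[1.79, 0, 0.04], 0], [[1.79, 0, 0.04], 0]]}}

```text
time_s: 17.12
position: [506.0, 249.8, 13.6]
tool_rot: [[-0.003, 0.146, 0.989], [0.0, 0.989, -0.146], [-1.0, -0.0, -0.003]]
force: [0.2, 0.2, -1.6]
grip_width: 54.5
```

```bash
python3 g.py 505.6 249.4 11.8 -8.4
```

```text
inc [ 0.04 -0.01 -0.01] turn 0.0 | cur [506.  249.8  13.6] yaw -8.4 w 54.5 F [ 0.2  0.2 -1.6] t 17.12 q6 0.52
```

>>> {"api": "send_rows", "payload": {"increments": [[[0.01, 0, 0], 0], [[0.02, 0, 0], 0], [[0.03, 0, 0], 0], [[0.03, 0, 0], 0]]}}

```text
time_s: 17.62
position: [506.0, 249.7, 12.1]
tool_rot: [[-0.003, 0.146, 0.989], [0.0, 0.989, -0.146], [-1.0, -0.0, -0.003]]
force: [-0.7, -0.0, -2.4]
grip_width: 54.7
```

>>> {"api": "send_rows", "payload": {"increments": [[[0.01, 0, 0], 0], [[0.02, 0, 0], 0], [[0.02, 0, 0], 0]]}}

```text
time_s: 18.0
position: [506.0, 249.7, 11.8]
tool_rot: [[-0.003, 0.146, 0.989], [0.0, 0.989, -0.146], [-1.0, -0.0, -0.003]]
force: [-3.0, -2.0, 8.2]
grip_width: 54.5
```

>>> {"api": "send_rows", "payload": {"increments": [[[0, 0, 0], 0], [[0, 0, 0], 0], [[0, 0, 0], 0], [[0, 0, 0], 0]], "hand": 0.23}}

```text
time_s: 18.5
position: [506.0, 249.7, 11.7]
tool_rot: [[-0.003, 0.146, 0.989], [0.0, 0.989, -0.146], [-1.0, -0.0, -0.003]]
force: [0.5, -0.1, -0.6]
grip_width: 65.8
```

>>> {"api": "send_rows", "payload": {"increments": [[[-0.2, 0, 0], 0], [[-0.6, 0, 0], 0], [[-1.2, 0, 0], 0], [[-1.8, 0, 0], 0], [[-2, 0, 0], 0], [[-2, 0, 0], 0]]}}

```text
time_s: 19.25
position: [506.4, 249.8, 112.0]
tool_rot: [[-0.002, 0.146, 0.989], [0.0, 0.989, -0.146], [-1.0, 0.0, -0.002]]
force: [-0.1, -1.6, -0.3]
grip_width: 66.0
```

```bash
python3 g.py 666.2 -55 110 -8.4; python3 wr.py w8
```

```text
inc [ 0.03 -5.56  4.05] turn 0.0 | cur [506.4 249.8 112. ] yaw -8.4 w 66.0 F [-0.1 -1.6 -0.3] t 19.25 q6 0.52
```

View pics/w8.png

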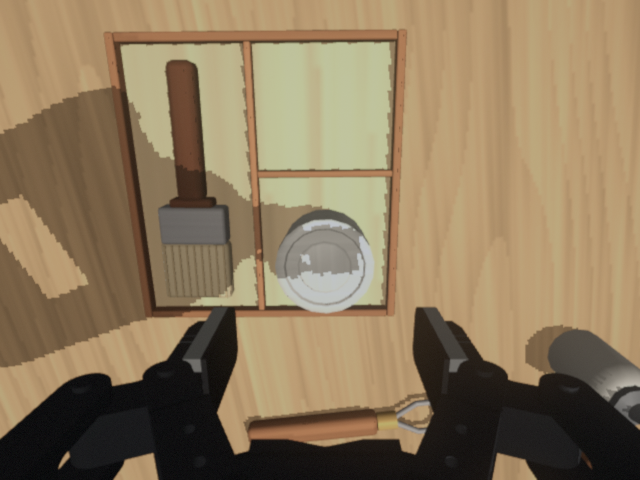

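>>> {"api": "send_rows", "payload": {"increments": [[[0, -0.9, 0.65], 0], [[0, -1.8, 1.3], 0], [[0, -2.7, 1.95], 0], [[0, -3.6, 2.6], 0], [[0, -4.5, 3.3], 0], [[0, -5.2, 3.8], 0], [[0.03, -5.56, 4.05], 0], [[0.03, -5.56, 4.05], 0], [[0.03, -5.56, 4.05], 0]], "hand": 0}}

```text
time_s: 20.42
position: [665.1, -53.7, 108.6]
tool_rot: [[-0.005, 0.145, 0.989], [0.0, 0.989, -0.145], [-1.0, -0.0, -0.005]]
force: [-0.6, -0.3, 0.3]
grip_width: 85.4
```

```bash
python3 g.py 666.2 -54 6 -8.4; python3 wr.py w9 666.2,-55,36
```

```text
inc [ 2.05 -0.    0.03] turn 0.01 | cur [665.1 -53.7 108.6] yaw -8.3 w 85.4 F [-0.6 -0.3  0.3] t 20.43 q6 -0.0
[327.7 264.9]
```

View pics/w9.png

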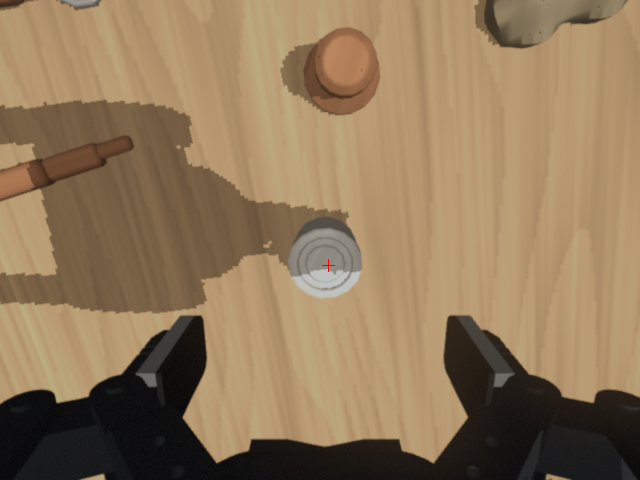

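>>> {"api": "send_rows", "payload": {"increments": [[[0.6, 0, 0.02], 0], [[1.1, 0, 0.02], 0], [[1.5, 0, 0.02], 0], [[1.8, 0, 0.02], 0], [[1.95, 0, 0.02], 0], [[2.04, 0, 0.02], 0], [[2.04, 0, 0.02], 0], [[2.04, 0, 0.02], 0]]}}

```text
time_s: 21.48
position: [666.1, -53.8, 7.5]
tool_rot: [[-0.003, 0.145, 0.989], [0.0, 0.989, -0.145], [-1.0, -0.0, -0.003]]
force: [0.3, 0.3, 0.3]
grip_width: 85.5
```

>>> {"api": "send_rows", "payload": {"increments": [[[0, 0, 0], 0], [[0, 0, 0], 0], [[0, 0, 0], 0], [[0, 0, 0], 0], [[0, 0, 0], 0]], "hand": 1}}

```text
time_s: 22.1
position: [666.4, -53.8, 8.0]
tool_rot: [[-0.002, 0.145, 0.989], [-0.0, 0.989, -0.145], [-1.0, -0.0, -0.002]]
force: [-0.4, 0.5, 6.0]
grip_width: 40.1
```

>>> {"api": "send_rows", "payload": {"increments": [[[-0.3, 0, 0], 0], [[-0.8, 0, 0], 0], [[-1.4, 0, 0], 0], [[-1.9, 0, 0], 0], [[-2.1, 0, 0], 0], [[-2.1, 0, 0], 0]]}}

```text
time_s: 22.85
position: [666.8, -53.8, 113.3]
tool_rot: [[-0.002, 0.145, 0.989], [-0.0, 0.989, -0.145], [-1.0, -0.0, -0.002]]
force: [-0.8, -1.2, -1.7]
grip_width: 40.3
```

```bash
python3 g.py 517.5 330.6 105 -8.4; python3 wr.py w10
```

```text
inc [ 0.17  7.18 -4.06] turn 0.01 | cur [666.8 -53.8 113.3] yaw -8.3 w 40.3 F [-0.8 -1.2 -1.7] t 22.85 q6 -0.0
```

View pics/w10.png

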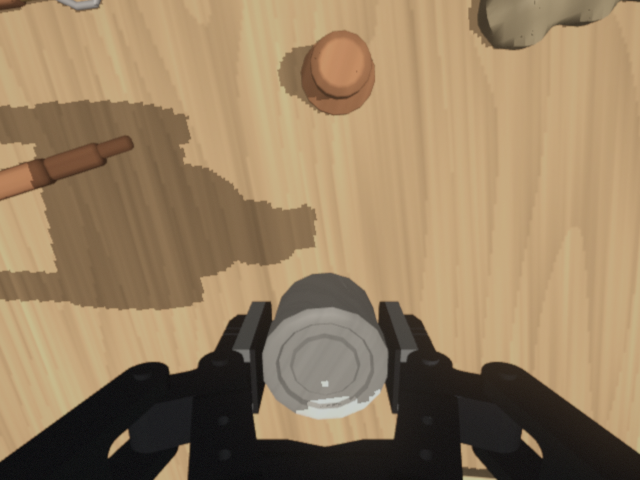

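>>> {"api": "send_rows", "payload": {"increments": [[[0, 0.5, -0.28], 0], [[0, 1.3, -0.73], 0], [[0, 2.2, -1.24], 0], [[0, 3.1, -1.75], 0], [[0, 4.0, -2.26], 0], [[0, 4.9, -2.77], 0], [[0, 5.7, -3.2], 0], [[0.1, 6.5, -3.7], 0], [[0.17, 7, -3.95], 0], [[0.17, 7.18, -4.06], 0]]}}

```text
time_s: 24.15
position: [516.2, 331.7, 103.1]
tool_rot: [[-0.005, 0.143, 0.99], [-0.001, 0.99, -0.143], [-1.0, -0.002, -0.005]]
force: [-0.3, -0.0, -2.3]
grip_width: 40.5
```

>>> {"api": "send_rows", "payload": {"increments": [[[0, 0, 0], 0], [[0, 0, 0], 0]]}}

```text
time_s: 24.4
position: [516.5, 330.7, 102.8]
tool_rot: [[-0.005, 0.144, 0.99], [-0.001, 0.99, -0.144], [-1.0, -0.002, -0.005]]
force: [-0.2, -0.3, -0.0]
grip_width: 40.6
```

```bash
python3 g.py 517.5 330.6 14 -8.4; python3 wr.py w11 517.5,330.6,4
```

```text
inc [1.78 0.01 0.03] turn 0.01 | cur [516.5 330.7 102.8] yaw -8.3 w 40.6 F [-0.2 -0.3 -0. ] t 24.4 q6 0.64
[327.3 248.9]
```

View pics/w11.png

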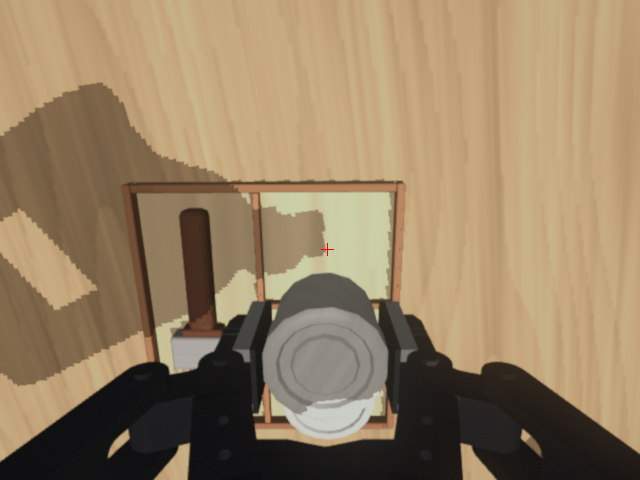

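>>> {"api": "send_rows", "payload": {"increments": [[[0.5, 0.02, 0.02], 0], [[1.0, 0.02, 0.02], 0], [[1.35, 0.02, 0.02], 0], [[1.55, 0.02, 0.02], 0], [[1.67, 0.02, 0.02], 0], [[1.74, 0.02, 0.02], 0], [[1.78, 0.02, 0.02], 0], [[1.78, 0.02, 0.02], 0], [[1.78, 0.02, 0.02], 0]]}}

```text
time_s: 25.58
position: [517.4, 331.5, 14.3]
tool_rot: [[-0.005, 0.144, 0.99], [-0.001, 0.99, -0.144], [-1.0, -0.002, -0.005]]
force: [-0.0, -0.4, -0.9]
grip_width: 40.3
```

>>> {"api": "send_rows", "payload": {"increments": [[[0.01, 0, 0], 0], [[0.02, 0, 0], 0], [[0.03, 0, 0], 0], [[0.03, 0, 0], 0]]}}

```text
time_s: 26.08
position: [517.4, 331.5, 12.7]
tool_rot: [[-0.005, 0.144, 0.99], [-0.001, 0.99, -0.144], [-1.0, -0.002, -0.005]]
force: [-0.0, -0.2, -1.9]
grip_width: 40.6
```

>>> {"api": "send_rows", "payload": {"increments": [[[0.01, 0, 0], 0], [[0.01, 0, 0], 0]]}}

```text
time_s: 26.32
position: [517.3, 331.5, 12.2]
tool_rot: [[-0.005, 0.144, 0.99], [-0.001, 0.99, -0.144], [-1.0, -0.002, -0.005]]
force: [0.1, 0.3, -1.2]
grip_width: 40.5
```

>>> {"api": "send_rows", "payload": {"increments": [[[0.01, 0, 0], 0], [[0.02, 0, 0], 0], [[0.02, 0, 0], 0]]}}

```text
time_s: 26.7
position: [517.4, 331.5, 12.0]
tool_rot: [[-0.005, 0.144, 0.99], [-0.001, 0.99, -0.144], [-1.0, -0.002, -0.005]]
force: [-3.6, -2.6, 8.8]
grip_width: 40.3
```

>>> {"api": "send_rows", "payload": {"increments": [[[0, 0, 0], 0], [[0, 0, 0], 0], [[0, 0, 0], 0], [[0, 0, 0], 0]], "hand": 0.37}}

```text
time_s: 27.2
position: [517.4, 331.5, 11.9]
tool_rot: [[-0.005, 0.144, 0.99], [-0.001, 0.99, -0.144], [-1.0, -0.002, -0.005]]
force: [-0.8, 0.9, -0.1]
grip_width: 53.7
```

>>> {"api": "send_rows", "payload": {"increments": [[[-0.2, 0, 0], 0], [[-0.6, 0, 0], 0], [[-1.2, 0, 0], 0], [[-1.8, 0, 0], 0], [[-2, 0, 0], 0], [[-2, 0, 0], 0]]}}

```text
time_s: 27.95
position: [518.0, 331.7, 112.6]
tool_rot: [[-0.004, 0.144, 0.99], [-0.001, 0.99, -0.144], [-1.0, -0.001, -0.004]]
force: [-0.3, -0.0, -0.3]
grip_width: 53.5
```

```bash
python3 g.py 490.4 113.1 110 -91.4; python3 wr.py w12
```

```text
inc [ 0.06 -4.41  0.08] turn 8.31 | cur [518.  331.7 112.6] yaw -8.3 w 53.5 F [-0.3 -0.  -0.3] t 27.95 q6 0.64
```

View pics/w12.png

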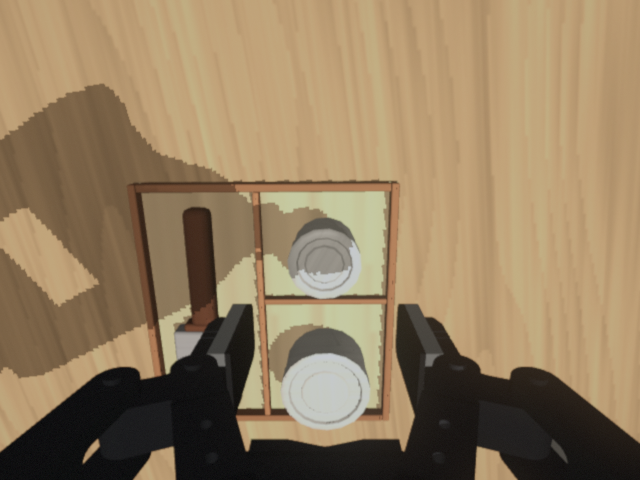

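Both tins are standing in their bays: small at (326,262), large at (325,390). Next, the wooden-handled loop tool, not the purple one.

>>> {"api": "send_rows", "payload": {"increments": [[[0, -0.4, 0], 0.8], [[0, -0.9, 0], 1.7], [[0, -1.4, 0], 2.6], [[0, -1.9, 0], 3.5], [[0, -2.4, 0], 4.4], [[0, -2.9, 0], 5.3], [[0, -3.4, 0.04], 6.2], [[0, -3.9, 0.08], 7.1], [[0, -4.3, 0.08], 8.0], [[0.06, -4.41, 0.08], 8.31]], "hand": 0}}

```text
time_s: 29.25
position: [489.1, 111.6, 108.0]
tool_rot: [[-0.007, 1.0, -0.028], [-0.002, -0.028, -1.0], [-1.0, -0.007, 0.002]]
force: [-0.6, 0.4, -0.4]
grip_width: 85.6
```

>>> {"api": "send_rows", "payload": {"increments": [[[0, 0, 0], 0], [[0, 0, 0], 0]]}}

```text
time_s: 29.5
position: [488.9, 111.8, 107.5]
tool_rot: [[-0.008, 1.0, -0.027], [-0.002, -0.027, -1.0], [-1.0, -0.008, 0.002]]
force: [0.1, -0.1, -0.2]
grip_width: 85.4
```

```bash
python3 g.py 490.4 113.1 2.5 -91.4; python3 wr.py w13 490.4,113.1,14 498.4,112.9,14
```

```text
inc [ 2.1   0.05 -0.03] turn -0.02 | cur [488.9 111.8 107.5] yaw -91.6 w 85.4 F [ 0.1 -0.1 -0.2] t 29.5 q6 1.73
[324.8 246.1]
[324.8 233.4]
```

View pics/w13.png

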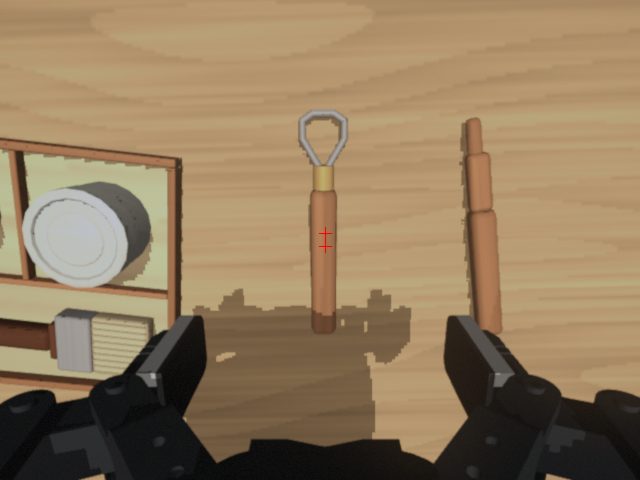

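>>> {"api": "send_rows", "payload": {"increments": [[[0.6, 0.12, -0.03], 0], [[1.1, 0.12, -0.03], 0], [[1.5, 0.12, -0.03], 0], [[1.8, 0.12, -0.03], 0], [[2.0, 0.12, -0.03], 0], [[2.1, 0.12, -0.03], 0], [[2.1, 0.12, -0.03], 0], [[2.1, 0.12, -0.03], 0]]}}

```text
time_s: 30.55
position: [494.5, 113.1, 3.1]
tool_rot: [[-0.007, 1.0, -0.027], [-0.002, -0.027, -1.0], [-1.0, -0.007, 0.002]]
force: [0.0, -0.1, 0.2]
grip_width: 85.2
```

>>> {"api": "send_rows", "payload": {"increments": [[[0, 0, 0], 0], [[0, 0, 0], 0], [[0, 0, 0], 0], [[0, 0, 0], 0], [[0, 0, 0], 0], [[0, 0, 0], 0]], "hand": 1}}

```text
time_s: 31.3
position: [494.6, 113.1, 3.4]
tool_rot: [[-0.007, 1.0, -0.027], [-0.002, -0.027, -1.0], [-1.0, -0.007, 0.002]]
force: [-1.3, 0.2, 5.5]
grip_width: 14.1
```

>>> {"api": "send_rows", "payload": {"increments": [[[-0.3, 0, 0], 0], [[-0.8, 0, 0], 0], [[-1.4, 0, 0], 0], [[-1.9, 0, 0], 0], [[-2.1, 0, 0], 0], [[-2.1, 0, 0], 0]]}}

```text
time_s: 32.05
position: [495.5, 113.3, 108.8]
tool_rot: [[-0.006, 1.0, -0.027], [-0.001, -0.027, -1.0], [-1.0, -0.006, 0.002]]
force: [-0.7, 0.2, -0.5]
grip_width: 14.1
```

```bash
python3 g.py 430.3 -337.2 105 -80.3; python3 wr.py w14
```

```text
inc [ 0.1  -1.06  9.04] turn -1.12 | cur [495.5 113.3 108.8] yaw -91.5 w 14.1 F [-0.7  0.2 -0.5] t 32.05 q6 1.73
```

View pics/w14.png

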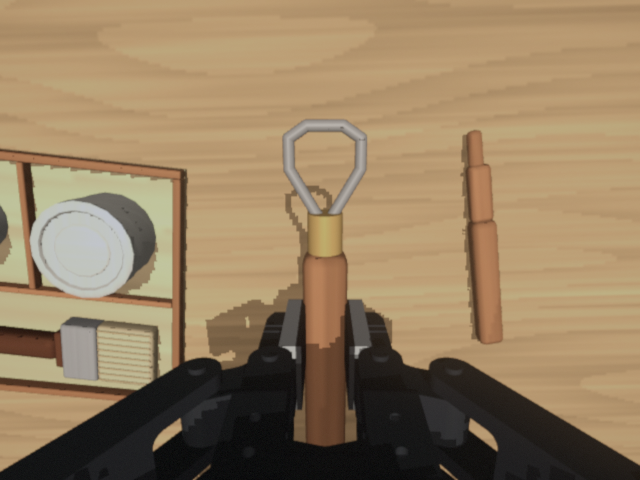

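>>> {"api": "send_rows", "payload": {"increments": [[[0, -0.1, 0.6], 0], [[0, -0.2, 1.5], -0.2], [[0, -0.3, 2.6], -0.3], [[0, -0.4, 3.7], -0.5], [[0, -0.55, 4.8], -0.6], [[0, -0.7, 5.9], -0.7], [[0, -0.8, 7], -0.8], [[0, -0.95, 8], -1], [[0.1, -1.04, 8.8], -1.12], [[0.1, -1.06, 9.04], -1.12]]}}

```text
time_s: 33.35
position: [428.8, -338.6, 102.8]
tool_rot: [[-0.009, 0.986, 0.165], [-0.0, 0.165, -0.986], [-1.0, -0.009, -0.001]]
force: [0.7, 1.1, -0.3]
grip_width: 14.1
```

>>> {"api": "send_rows", "payload": {"increments": [[[0, 0, 0], 0], [[0, 0, 0], 0], [[0, 0, 0], 0]]}}

```text
time_s: 33.72
position: [429.0, -337.6, 102.8]
tool_rot: [[-0.009, 0.986, 0.167], [-0.0, 0.167, -0.986], [-1.0, -0.009, -0.001]]
force: [-0.2, -0.2, -0.8]
grip_width: 14.2
```

```bash
cat > tr.py <<'E'
import sys,numpy as np,cv2
from cell import env
from h import *
c=env.read_camera("wrist");i=c["image"][:,:,::-1].copy()
a=np.radians(9.7);R=np.array([[np.cos(a),-np.sin(a)],[np.sin(a),np.cos(a)]])
for x0,x1,y0,y1,z in [(-117,43,-35,35,4),(47,117,-35,35,4),(-122,122,-40,40,12)]:
    P=[w2p(c,[*(np.array([474.7,-329.7])+R@[x,y]),z]) for x,y in [(x0,y0),(x1,y0),(x1,y1),(x0,y1)]]
    cv2.polylines(i,[np.int32(P)],True,(0,0,255),1)
cv2.imwrite("pics/%s.png"%sys.argv[1],i)
E
python3 tr.py w15; python3 g.py 430.3 -337.2 8 -80.3
```

```text
inc [ 1.9   0.04 -0.  ] turn -0.01 | cur [ 429.1 -337.8  102.9] yaw -80.4 w 14.3 F [-1.1  0.9 -1. ] t 33.77 q6 0.66
```

View pics/w15.png

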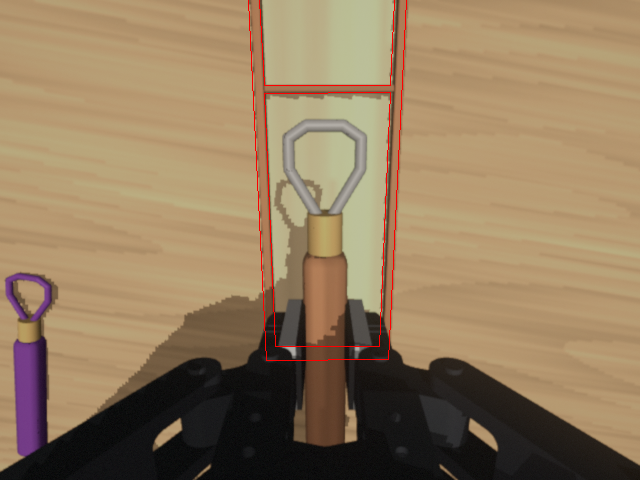

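>>> {"api": "send_rows", "payload": {"increments": [[[0.5, 0.04, 0], 0], [[1.0, 0.04, 0], 0], [[1.4, 0.04, 0], 0], [[1.6, 0.04, 0], 0], [[1.74, 0.04, 0], 0], [[1.82, 0.04, 0], 0], [[1.87, 0.04, 0], 0], [[1.88, 0.04, 0], 0], [[1.88, 0.04, 0], 0]]}}

```text
time_s: 34.9
position: [430.3, -337.5, 9.1]
tool_rot: [[-0.008, 0.986, 0.166], [-0.0, 0.166, -0.986], [-1.0, -0.008, -0.001]]
force: [0.1, 0.4, -1.3]
grip_width: 14.2
```

```bash
python3 g.py 430.3 -337.2 7.2 -80.3
```

```text
inc [ 0.04  0.   -0.01] turn -0.01 | cur [ 430.3 -337.5    9.1] yaw -80.4 w 14.2 F [ 0.1  0.4 -1.3] t 34.9 q6 0.66
```

>>> {"api": "send_rows", "payload": {"increments": [[[0.01, 0, 0], 0], [[0.02, 0, 0], 0], [[0.03, 0, 0], 0], [[0.03, 0, 0], 0]]}}

```text
time_s: 35.4
position: [430.3, -337.5, 7.6]
tool_rot: [[-0.008, 0.986, 0.167], [-0.0, 0.167, -0.986], [-1.0, -0.008, -0.001]]
force: [0.3, 0.7, -0.2]
grip_width: 14.1
```

>>> {"api": "send_rows", "payload": {"increments": [[[0.01, 0, 0], 0], [[0.015, 0, 0], 0], [[0.015, 0, 0], 0]]}}

```text
time_s: 35.78
position: [430.3, -337.6, 7.4]
tool_rot: [[-0.008, 0.986, 0.167], [-0.0, 0.167, -0.986], [-1.0, -0.008, -0.001]]
force: [-1.2, 2.2, 8.6]
grip_width: 14.2
```

>>> {"api": "send_rows", "payload": {"increments": [[[0, 0, 0], 0], [[0, 0, 0], 0], [[0, 0, 0], 0], [[0, 0, 0], 0]], "hand": 0.67}}

```text
time_s: 36.28
position: [430.3, -337.5, 7.3]
tool_rot: [[-0.009, 0.986, 0.167], [-0.0, 0.167, -0.986], [-1.0, -0.008, -0.001]]
force: [-0.4, -0.4, 0.5]
grip_width: 28.3
```

>>> {"api": "send_rows", "payload": {"increments": [[[-0.2, 0, 0], 0], [[-0.6, 0, 0], 0], [[-1.2, 0, 0], 0], [[-1.8, 0, 0], 0], [[-2.4, 0, 0], 0], [[-2.6, 0, 0], 0], [[-2.6, 0, 0], 0]]}}

```text
time_s: 37.15
position: [431.4, -337.5, 137.5]
tool_rot: [[-0.008, 0.986, 0.167], [-0.001, 0.167, -0.986], [-1.0, -0.008, -0.0]]
force: [0.0, 0.2, -0.7]
grip_width: 28.3
```

```bash
python3 g.py 687.7 43.3 140 -80.3; python3 tr.py w16
```

```text
inc [-0.1   6.32 -6.66] turn -0.01 | cur [ 431.4 -337.5  137.5] yaw -80.4 w 28.3 F [ 0.   0.2 -0.7] t 37.15 q6 0.66
```

View pics/w16.png

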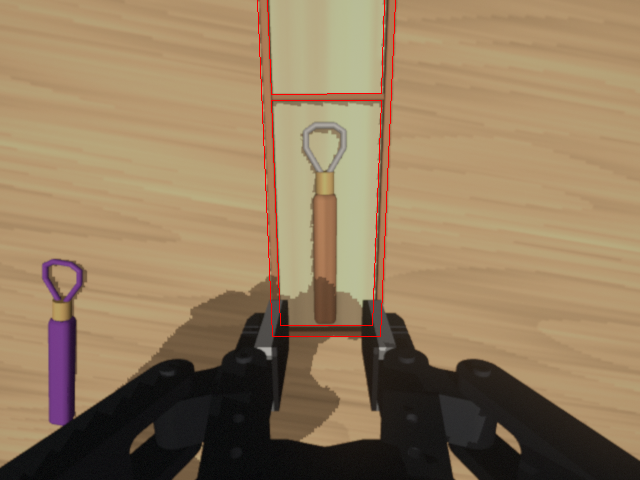

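>>> {"api": "send_rows", "payload": {"increments": [[[0, 0.8, -0.84], 0], [[0, 1.6, -1.7], 0], [[0, 2.4, -2.5], 0], [[0, 3.2, -3.4], 0], [[0, 4.0, -4.2], 0], [[0, 4.8, -5.1], 0], [[0, 5.6, -5.9], 0], [[-0.1, 6.32, -6.66], 0], [[-0.1, 6.32, -6.66], 0], [[-0.1, 6.32, -6.66], 0]], "hand": 0}}

```text
time_s: 38.45
position: [686.5, 43.4, 137.8]
tool_rot: [[-0.011, 0.986, 0.167], [-0.0, 0.167, -0.986], [-1.0, -0.011, -0.002]]
force: [-0.2, 0.2, 0.1]
grip_width: 85.6
```

```bash
python3 g.py 687.7 43.3 27 -80.3; python3 wr.py w17 687.7,43.3,62; python3 - <<'E'
from cell import env
import cv2
i=env.read_camera("top")["image"][:,:,::-1]
cv2.imwrite("pics/t1.png",cv2.resize(i[185:325,430:535],None,fx=4,fy=4,interpolation=cv2.INTER_CUBIC))
E
```

```text
inc [2.22 0.05 0.01] turn -0.01 | cur [686.5  43.4 137.8] yaw -80.4 w 85.6 F [-0.2  0.2  0.1] t 38.45 q6 1.4
[328.3 255.9]
```

View pics/w17.png

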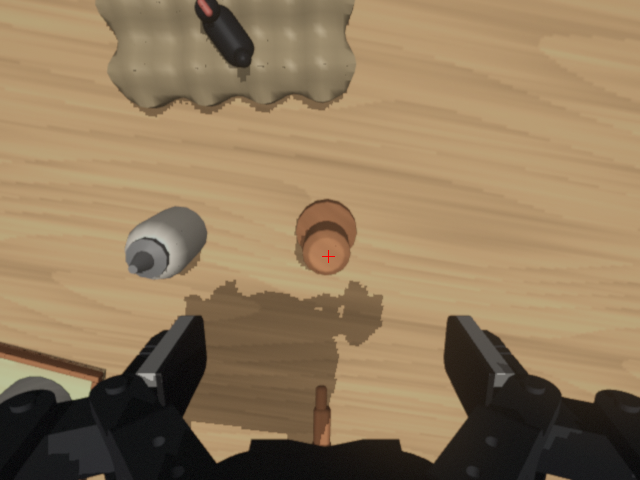

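View pics/t1.png

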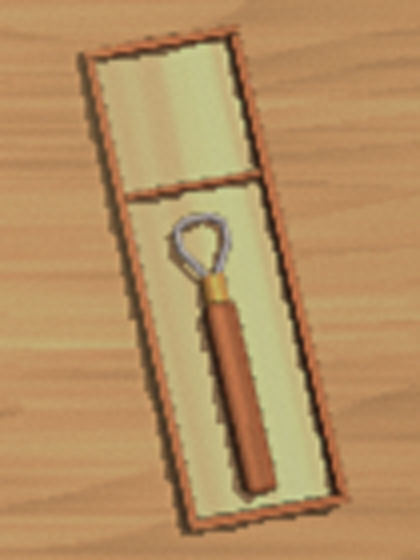

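>>> {"api": "send_rows", "payload": {"increments": [[[0.6, 0.09, 0], 0], [[1.2, 0.09, 0], 0], [[1.6, 0.09, 0], 0], [[1.9, 0.09, 0], 0], [[2.1, 0.09, 0], 0], [[2.22, 0.09, 0], 0], [[2.22, 0.09, 0], 0], [[2.22, 0.09, 0], 0]]}}

```text
time_s: 39.55
position: [690.2, 43.4, 28.2]
tool_rot: [[-0.01, 0.986, 0.165], [-0.0, 0.166, -0.986], [-1.0, -0.009, -0.002]]
force: [0.0, 0.2, -0.1]
grip_width: 84.9
```

>>> {"api": "send_rows", "payload": {"increments": [[[0, 0, 0], 0], [[0, 0, 0], 0], [[0, 0, 0], 0], [[0, 0, 0], 0], [[0, 0, 0], 0], [[0, 0, 0], 0]], "hand": 1}}

```text
time_s: 40.3
position: [690.4, 43.5, 28.5]
tool_rot: [[-0.009, 0.986, 0.166], [0.0, 0.166, -0.986], [-1.0, -0.009, -0.001]]
force: [-0.6, 1.2, 3.9]
grip_width: 26.3
```

>>> {"api": "send_rows", "payload": {"increments": [[[-0.3, 0, 0], 0], [[-0.8, 0, 0], 0], [[-1.4, 0, 0], 0], [[-1.9, 0, 0], 0], [[-2.2, 0, 0], 0], [[-2.2, 0, 0], 0]]}}

```text
time_s: 41.05
position: [691.8, 43.4, 139.6]
tool_rot: [[-0.007, 0.986, 0.166], [-0.0, 0.166, -0.986], [-1.0, -0.007, -0.001]]
force: [0.4, -0.5, -1.1]
grip_width: 26.1
```

```bash
python3 g.py 555.5 -316.3 130 -80.3; python3 wr.py w18
```

```text
inc [ 0.21 -3.88  6.64] turn -0.02 | cur [691.8  43.4 139.6] yaw -80.5 w 26.1 F [ 0.4 -0.5 -1.1] t 41.05 q6 1.4
```

View pics/w18.png

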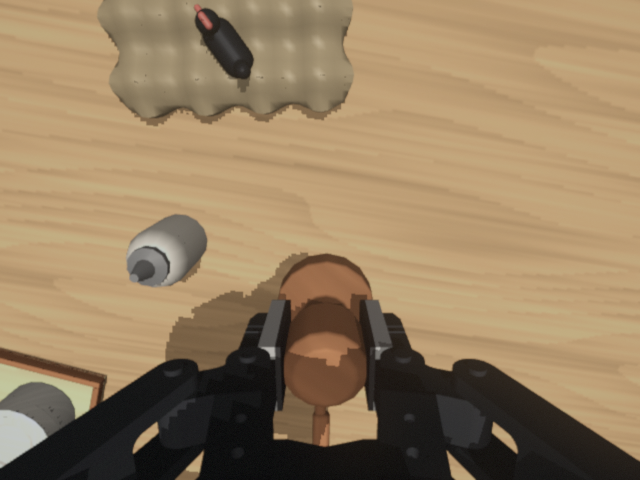

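>>> {"api": "send_rows", "payload": {"increments": [[[0, -0.3, 0.5], 0], [[0, -0.7, 1.2], 0], [[0, -1.15, 2], 0], [[0, -1.65, 2.8], 0], [[0, -2.1, 3.6], 0], [[0, -2.6, 4.4], 0], [[0, -3.05, 5.2], 0], [[0.1, -3.5, 6], 0], [[0.21, -3.8, 6.5], 0], [[0.21, -3.88, 6.64], 0]]}}

```text
time_s: 42.35
position: [553.4, -317.1, 127.5]
tool_rot: [[-0.011, 0.986, 0.164], [0.001, 0.164, -0.987], [-1.0, -0.011, -0.003]]
force: [0.5, 1.8, -0.6]
grip_width: 26.0
```

>>> {"api": "send_rows", "payload": {"increments": [[[0, 0, 0], 0], [[0, 0, 0], 0]]}}

```text
time_s: 42.6
position: [553.7, -316.1, 127.1]
tool_rot: [[-0.012, 0.986, 0.164], [0.002, 0.164, -0.986], [-1.0, -0.011, -0.004]]
force: [-0.2, 0.1, -1.0]
grip_width: 26.1
```

```bash
python3 g.py 555.5 -316.3 35 -80.3; python3 tr.py w19
```

```text
inc [1.84 0.06 0.02] turn -0.02 | cur [ 553.7 -316.1  127.1] yaw -80.5 w 26.1 F [-0.2  0.1 -1. ] t 42.6 q6 0.82
```

View pics/w19.png

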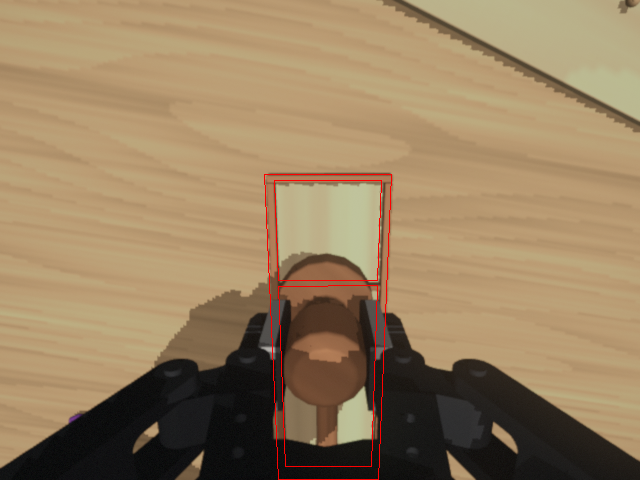

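>>> {"api": "send_rows", "payload": {"increments": [[[0.5, 0.06, 0.02], 0], [[1.0, 0.06, 0.02], 0], [[1.4, 0.06, 0.02], 0], [[1.6, 0.06, 0.02], 0], [[1.74, 0.06, 0.02], 0], [[1.82, 0.06, 0.02], 0], [[1.85, 0.06, 0.02], 0], [[1.86, 0.06, 0.02], 0], [[1.86, 0.06, 0.02], 0]]}}

```text
time_s: 43.78
position: [556.0, -316.5, 34.6]
tool_rot: [[-0.011, 0.986, 0.165], [0.001, 0.165, -0.986], [-1.0, -0.011, -0.003]]
force: [0.1, -0.1, -1.0]
grip_width: 26.2
```

```bash
python3 g.py 555.5 -316.3 32.5 -80.3
```

```text
inc [ 0.04 -0.01 -0.01] turn -0.02 | cur [ 556.  -316.5   34.6] yaw -80.5 w 26.2 F [ 0.1 -0.1 -1. ] t 43.77 q6 0.82
```

>>> {"api": "send_rows", "payload": {"increments": [[[0.01, 0, 0], 0], [[0.02, 0, 0], 0], [[0.03, 0, 0], 0], [[0.03, 0, 0], 0]]}}

```text
time_s: 44.28
position: [555.9, -316.5, 33.0]
tool_rot: [[-0.011, 0.986, 0.165], [0.002, 0.165, -0.986], [-1.0, -0.011, -0.003]]
force: [1.0, 0.5, -0.8]
grip_width: 25.8
```

>>> {"api": "send_rows", "payload": {"increments": [[[0.01, 0, 0], 0], [[0.015, 0, 0], 0], [[0.015, 0, 0], 0]]}}

```text
time_s: 44.65
position: [556.0, -316.5, 32.6]
tool_rot: [[-0.011, 0.986, 0.165], [0.001, 0.165, -0.986], [-1.0, -0.011, -0.003]]
force: [-1.4, 1.4, 4.1]
grip_width: 26.0
```

Contact made. I'll release, lift and pull back to clear the view.

>>> {"api": "send_rows", "payload": {"increments": [[[0, 0, 0], 0], [[0, 0, 0], 0], [[0, 0, 0], 0], [[0, 0, 0], 0]], "hand": 0.4}}

```text
time_s: 45.15
position: [556.0, -316.5, 32.5]
tool_rot: [[-0.011, 0.986, 0.165], [0.001, 0.165, -0.986], [-1.0, -0.011, -0.003]]
force: [0.1, 0.0, -1.0]
grip_width: 51.1
```

>>> {"api": "send_rows", "payload": {"increments": [[[-0.2, 0, 0], 0], [[-0.6, 0, 0], 0], [[-1.2, 0, 0], 0], [[-1.8, 0, 0], 0], [[-2.4, 0, 0], 0], [[-2.8, 0, 0], 0], [[-2.8, 0, 0], 0]]}}

```text
time_s: 46.02
position: [558.3, -317.2, 175.3]
tool_rot: [[-0.008, 0.986, 0.165], [-0.001, 0.165, -0.986], [-1.0, -0.008, -0.0]]
force: [0.3, -0.3, -0.5]
grip_width: 51.6
```

```bash
python3 g.py 430 60 230 -80.3; python3 wr.py w20
```

```text
inc [-1.08 -1.3  -7.86] turn -0.02 | cur [ 558.3 -317.2  175.3] yaw -80.5 w 51.6 F [ 0.3 -0.3 -0.5] t 46.02 q6 0.82
```

View pics/w20.png

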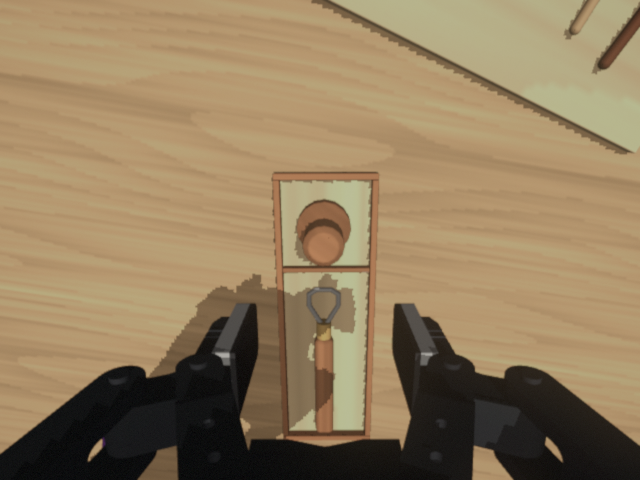

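>>> {"api": "send_rows", "payload": {"increments": [[[-0.2, -0.2, -1], 0], [[-0.5, -0.4, -2], 0], [[-0.8, -0.6, -3], 0], [[-1.08, -0.8, -4], 0], [[-1.08, -1.0, -5], 0], [[-1.08, -1.2, -6], 0], [[-1.08, -1.3, -7], 0], [[-1.08, -1.3, -7.86], 0], [[-1.08, -1.3, -7.86], 0]]}}

```text
time_s: 47.2
position: [428.5, 61.9, 228.5]
tool_rot: [[-0.011, 0.986, 0.168], [0.001, 0.168, -0.986], [-1.0, -0.011, -0.002]]
force: [-0.1, 0.4, 0.1]
grip_width: 51.2
```

```bash
python3 - <<'E'
from cell import env
import cv2
for n in ["scene","top"]:
    cv2.imwrite(f"pics/{n}9.png",env.read_camera(n)["image"][:,:,::-1])
E
```

```text
(no output)
```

View pics/scene9.png

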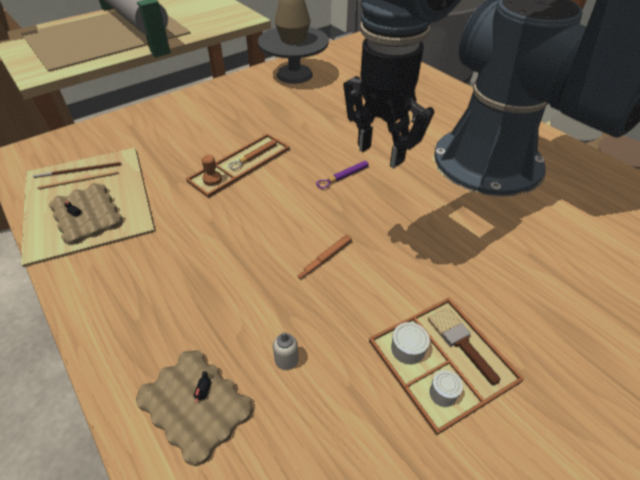

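View pics/top9.png

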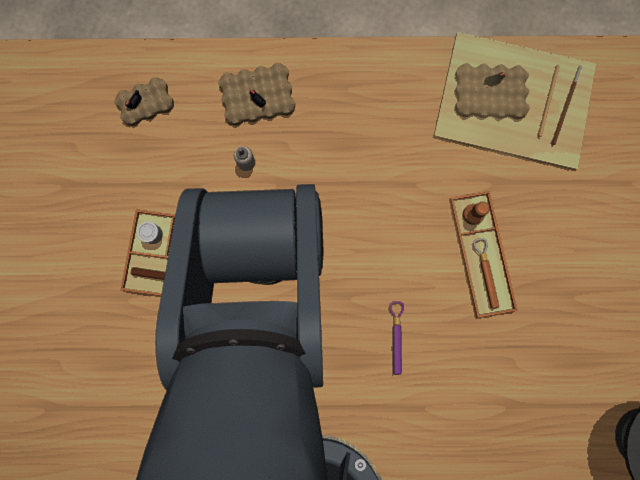

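All five things are in their bays. In the scene view the large tin is at (410,342), the small tin at (447,387), the brush at (465,345), the stamp at (210,170) and the loop tool at (252,155). The knife, the bottle and the purple tool have not moved. Handing in.

```bash
python3 -c "
from cell import env
print(env.close_job())"
```

```text
the job is handed in; nothing more can be done
None
```

I made up both trays in the order asked and handed the job in at about 47 s on the robot clock:
- **Painter's tray:** the flat brush lies in the tool bay, with the large tin in the larger pot bay and the small tin in the smaller one.
- **Modeller's tray:** the wooden-handled loop tool lies in the tool bay and the stamp stands on its face in the square bay.

Each thing was lowered until it touched the floor of its bay. The force readings, taken at the end of each move, stayed under 9 N. I only part-opened the gripper to let go before lifting.

**Last checks:** the final scene picture shows all five things in their bays. The bottle, the knife and the purple look-alike are where they started, and the gripper is clear of everything. In the final top picture the arm hid part of the painter's tray, so that tray rests on the scene and wrist pictures.

**Small disagreements:**
- **Loop tool:** I gripped it about 4 mm off the planned point, so it lies a few millimetres off the middle of its bay. About 6 mm is still free at the handle end.
- **Trays:** the camera views put the painter's tray about 2 mm apart, well inside the room in the bays.

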